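Roll two rolling pins along a pastry board and set the bowed one aside

ROBOT

A 6-joint arm with a two-finger parallel gripper is mounted at the origin on a cart in front of the work surface, level with it; the furniture and walls round the work are solid. World frame = base frame: x ahead of the robot, y to its left, z up, the work surface at z = 0. Lengths are in m, angles in rad, forces in N, time in s.
With the tool pointing down it reaches from about 0.35 to 0.95 m from the base axis. Payload 17.4 kg.
Tool frame: the origin (TCP) lies on the centre line of the jaws, within the pads' length; the fingertips stand 14 mm ahead of it and the grasp point (between the pads) lies 5 mm behind it; z points along the fingers, y is the line along which they close (so a half turn about z gives the same grasp; the last joint's range is limited). The gripper opens to 93 mm and grips with 3 to 60 N. Pads are 15 mm wide; open, the fingers measure 128 mm over their backs; the gripper's body (75 mm by 188 mm) begins 65 mm behind the grasp point.
Start: joints at [1.246, 0.116, 1.442, -0, 1.584, -0.038], TCP at [0.191, 0.647, 0.233] pointing down, gripper open.
Joint ranges: [-2.83, 2.83], [-0.83, 2.19], [0.07, 2.5], [-1.14, 4.28], [0.01, 3], [-2.97, 2.97]. Speed limits (rad/s): [1.89, 1.89, 2.22, 3.14, 3.14, 3.14].

INTERFACE

Orientations are given as a unit quaternion [w, x, y, z].
In Python, from rig import env gives the robot as it stands.
- The arm moves only by the tool send_rows, never from a script. Its argument "deltas" is a list of rows, each a list of 6 numbers: the shift along the world's x, y, z each as a share of 1 m, from -1 to 1, then the turn, a rotation vector about the world's x, y, z each as a share of pi/2 rad, from -1 to 1. In form: [[dx, dy, dz, ax, ay, az], ...]. A call has 1 to 5 rows; each row is the pose to reach, as a shift and turn from the pose commanded when the call began; what a row does not reach only later rows make up. A row lasts 1/8 s, in which the tool goes at most 62.5 mm and 10.7 degrees, less where a joint would pass 70% of its speed; a pose out of reach is approached as far as the arm can. A call with a number of a shift or a turn outside -1 to 1 is refused whole. A call with a gripper value outside its range is refused whole. "gripper" is the closure, from -1 (fully open) to 1 (shut), set as the call begins (left out, the last holds). The fingers move at their own pace and stop on an object; "force" is the grip in N (left out, the last holds). Time passes only in rows, so rows that repeat a pose let the fingers close. It gives the time, the measured TCP pose, the force, the opening and the grip force at its end, in the units of the state.
- env.sense(): the state, without advancing time (a new reading comes with each control period).
- env.capture(name): name is "side" or "top" or "wrist"; returns the picture (384x512x3 uint8, red, green, blue); there is no depth.
- env.calibration(name): a dict with "fx", "fy", "cx", "cy" (pixels), "cam_to_world" (4x4, takes a point from camera to world coordinates). Camera axes: x right, y down, z forward; pixel columns grow to the right and rows downward; lengths in m; the calibration is good to about 2 mm. The wrist camera is an equidistant fisheye: a pixel r from the principal point sees the ray r / f radians off the axis. A picture is of the moment at which its call begins: read the wrist's pose just before it. calibration takes no time and is no camera call; for the wrist camera it gives the pose at the moment of the call.
- env.finish_job(): hands the job in; it is judged then, once.
Trained networks look in the newest picture that a camera, given by its name, has taken for a name from the list of things; names that differ only in an ending like _2 or _b are one class to them, and where a whole thing is asked for, a point or a joint stands for the part that bears it (a point fixed in the world has none). Each returns a list of dicts, best first, with "p" (0 to 1); they miss things now and then, are a little off and sometimes report something else, mostly with a low value. They report only what shows in the picture. A call takes as long as a camera call.
- env.find_in(camera, query): "location" ([column, row] in pixels, amid what is visible of it).
- env.trace(camera, query): "pixels" (384x512 bool, what is visible of it) and "location" ([column, row] in pixels, amid what is visible of it).
The state is a dict: "t": time; "qpos": joint angles; "joint_vel": joint speeds; "joint_torque": joint torques, N m; "position": TCP position; "tcp_rot": TCP orientation; "ft_force": force on the tool from outside, world axes, zero at the start; "torque": the same for the moment, N m; "opening": finger opening in m; "finger_force": force on a finger pad.
Only numpy, scipy, OpenCV 4.12 (cv2) and the standard library are available. Lean on these libraries where they do the work, as an engineer would, in place of code of your own. Each camera call takes 0.05 s, during which the arm holds its last target. There are 200 camera calls.

TASK

Check the two small wooden rolling pins on the stone pastry board: roll each one along the board, keeping it on the board, until it lies at the low wooden stop bar at the board's other end, first the pin in the lane nearer the robot, then the pin in the farther lane. Then leave the straight pin, which rolls true, lying on the board at the stop bar, and lift the bowed pin, which wobbles and lifts as it rolls, and lay it gently in the middle of the dinner plate. Do not disturb the mug or the salt and pepper shakers.

Things in the scene. Friction and masses are not known exactly. Their poses are not given: they have to be found in the camera images.
- board: Pastry board: matt, grippy stone slab, fixed, 350 (its x) x 320 (its y) mm, top 18 mm above its origin (centre of its underside). Pins roll along its +y, roughly to the robot's left. Across its +y end runs a light wooden stop bar, 14 mm wide, 8 mm over the slab. The -x half is the nearer lane, the +x half the farther one; at the start one pin lies in each, towards the -y end.
- stop (a point): Middle of the foot of the stop bar's face, on the slab's top (board frame x 0, y 146 mm, z 18 mm). A pin that touches the bar has its axis about 16 mm before this point in y.
- pin_straight: Straight waxed light-wood rolling pin, 0.16 kg: barrel 42 mm in diameter, 110 mm long, with a 24 mm long, 25 mm thick handle at each end (158 mm over all). Origin at its centre on the axis; x along the pin; at the start x lies roughly along the board's x, z up. In either lane. It rolls freely but stops by itself soon after it is let go.
- pin_bowed: Bowed waxed light-wood rolling pin, like the straight one in size, mass, colour, but the barrel's middle is 7 mm out of line with its ends (axis 3.5 mm to +y of the origin there, 3.5 mm to -y at the ends). Origin at mid-length, x along the pin; at first z up, bow flat towards the stop bar. In either lane. Pushed at mid-length it rolls, pushed at both ends it may slide. Freed, it settles in 1 s.
- plate: Dinner plate, yellow-ochre, loose, 265 mm in diameter, 19 mm high, flat middle of about 130 mm diameter 8 mm above the counter; origin at the centre of its underside. It stands on the counter past the stop bar.
- mug: Blue-grey mug, bystander, loose, 80 mm wide, 109 mm over the handle, 90 mm high; origin at the middle of its underside. It stands to the right of the board, on its near side.
- salt_shaker: Glass salt shaker with metal cap, bystander, loose, 44 mm in diameter, 90 mm high; origin at the centre of its underside. It stands to the right of the board.
- pepper_shaker: Glass pepper shaker with metal cap, bystander, loose, 44 mm in diameter, 90 mm high; origin at the centre of its underside. It stands to the right of the board.

How it is judged:
By the outcome, as a careful person would: the job done as asked, in the order asked, and still so for the second after the job is handed in, with the robot touching nothing.
It also fails if it takes over 67 s, if anything falls off the work surface, if the arm or the gripper's body presses on something with over 40 N, if the wrist force passes 120 N, or if a joint passes its speed limit or range.

## Working session

There is one attempt and no reset: what is moved stays moved. The work goes in short steps, Python scripts to look and compute and a tool call to move; the robot and the scene stay as the last step left them, time stands still between calls to the robot, and variables do not carry over. Pictures are saved under pics/ and viewed, at most 10 in all, crops included, and the job is handed in when it is done.

Besides the shell and the picture viewer there is one more tool, called by a JSON object that holds its "api" and its "payload". send_rows: Moves the arm, as the interface text tells. Shift numbers are shares of 1 m and turn numbers shares of pi/2 rad, none past 1 either way. Its arguments: {"type":"object","properties":{"deltas":{"type":"array","items":{"type":"array","items":{"type":"number"}}},"gripper":{"type":"number"},"force":{"type":"number"}},"required":["deltas"]}

```bash
mkdir -p pics; ls
cat > h.py <<'E'
import numpy as np, cv2
from rig import env
def ray(cam,px):
    c=env.calibration(cam); T=np.array(c["cam_to_world"])
    x=(px[0]-c["cx"])/c["fx"]; y=(px[1]-c["cy"])/c["fy"]
    if cam=="wrist":
        r=np.hypot(x,y); d=np.array([0,0,1.]) if r<1e-9 else np.array([np.sin(r)*x/r,np.sin(r)*y/r,np.cos(r)])
    else: d=np.array([x,y,1.])
    return T[:3,3],T[:3,:3]@d
def at(cam,px,z):
    o,d=ray(cam,px); return o+d*(z-o[2])/d[2]
def snap(cam,name):
    im=env.capture(cam); cv2.imwrite(f"pics/{name}.png",im[:,:,::-1]); return im
E
python3 - <<'E'
from h import *
a=snap("top","top0"); b=snap("side","side0")
cv2.imwrite("pics/both0.png",cv2.resize(np.hstack([a,b])[:,:,::-1],(800,300)))
for q,z in [("board",.018),("pin_straight",.039),("pin_bowed",.039),("plate",.01),("mug",.045),("salt_shaker",.045),("pepper_shaker",.045)]:
    for d in env.trace("top",q)[:3]:
        if d["p"]<.2: continue
        ys,xs=np.nonzero(d["pixels"])
        r=cv2.minAreaRect(np.c_[xs,ys].astype(np.float32))
        c=[at("top",p,z)[:2].round(3).tolist() for p in cv2.boxPoints(r)]
        print(q,round(d["p"],2),np.round(d["location"]),at("top",d["location"],z).round(3),c)
s=env.sense(); print(s["t"],s["position"],s["tcp_rot"],s["opening"])
E
```

```text
pics
board 0.91 [234. 210.] [0.55  0.052 0.018] [[0.67, 0.255], [0.81, -0.054], [0.456, -0.168], [0.34, 0.13]]
board 0.27 [166. 265.] [0.456 0.357 0.018] [[0.521, 0.524], [0.633, 0.287], [0.389, 0.188], [0.29, 0.42]]
pin_straight 0.85 [230. 179.] [0.664 0.02  0.039] [[0.732, 0.075], [0.754, 0.037], [0.608, -0.027], [0.588, 0.011]]
pin_bowed 0.7 [271. 199.] [ 0.53  -0.087  0.039] [[0.594, -0.042], [0.611, -0.087], [0.458, -0.13], [0.443, -0.085]]
plate 0.68 [164. 266.] [0.456 0.363 0.01 ] [[0.526, 0.533], [0.641, 0.289], [0.39, 0.188], [0.29, 0.426]]
mug 0.78 [339. 207.] [ 0.398 -0.301  0.045] [[0.41, -0.218], [0.45, -0.318], [0.363, -0.345], [0.325, -0.246]]
salt_shaker 0.58 [325. 176.] [ 0.531 -0.312  0.045] [[0.521, -0.279], [0.577, -0.321], [0.552, -0.355], [0.496, -0.313]]
pepper_shaker 0.71 [362. 167.] [ 0.506 -0.455  0.045] [[0.512, -0.413], [0.544, -0.477], [0.508, -0.491], [0.476, -0.427]]
0.45 [0.19097845 0.64741566 0.23258126] [-8.37804050e-06  1.42945336e-01  9.89730585e-01 -2.37736411e-05] 0.09299446555756309
```

View pics/top0.png

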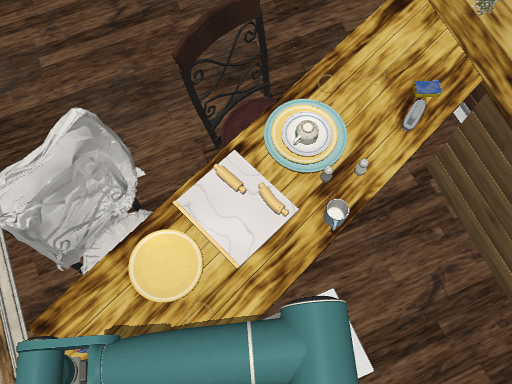

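View pics/side0.png

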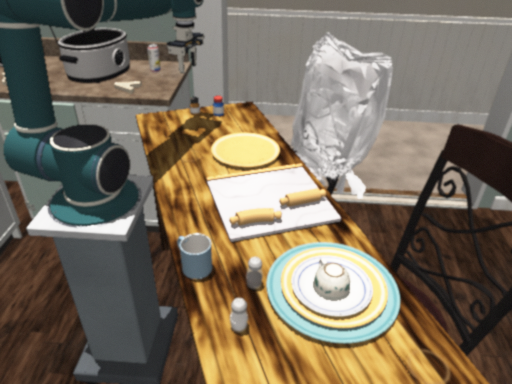

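The top view shows the board around (235,210), the near-lane pin at (271,199), the far-lane pin at (230,179) and the plate at (165,265). The mug and shakers are to the right of the board. In the side view the near pin is at (257,216) and the far pin at (302,198). I'll move above the board to look closer.

{"api": "send_rows", "payload": {"deltas": [[0.36,-0.68,0.1,0,0,0.405],[0.36,-0.68,0.1,0,0,0.405],[0.36,-0.68,0.1,0,0,0.405],[0.36,-0.68,0.1,0,0,0.405],[0.36,-0.68,0.1,0,0,0.405]], "gripper": -1}}

```text
t: 1.08
position: [0.336, 0.3725, 0.2733]
tcp_rot: [0.0, -0.175, 0.985, 0.0]
ft_force: [1.4, -0.3, 0.2]
opening: 0.093
finger_force: 0.0
```

{"api": "send_rows", "payload": {"deltas": [[0.21,-0.4,0.06,0,0,0],[0.21,-0.4,0.06,0,0,0],[0.21,-0.4,0.06,0,0,0],[0.21,-0.4,0.06,0,0,0],[0.21,-0.4,0.06,0,0,0]]}}

```text
t: 1.7
position: [0.4801, 0.098, 0.3146]
tcp_rot: [0.0, -0.174, 0.985, 0.0]
ft_force: [1.4, 0.8, 0.1]
opening: 0.093
finger_force: 0.0
```

{"api": "send_rows", "payload": {"deltas": [[0.05,-0.09,0.01,0,0,0],[0.07,-0.13,0.02,0,0,0],[0.07,-0.13,0.02,0,0,0]]}}

```text
t: 2.08
position: [0.5504, -0.0327, 0.3341]
tcp_rot: [-0.0, -0.172, 0.985, -0.0]
ft_force: [-1.0, 0.6, -1.1]
opening: 0.0931
finger_force: 0.0
```

```bash
cat > look.py <<'E'
import sys
from h import *
def pin_axis(mask,cam,z=.039):
    ys,xs=np.nonzero(mask); P=np.array([at(cam,(x,y),z)[:2] for x,y in zip(xs,ys)])
    r=cv2.minAreaRect((P*1000).astype(np.float32)); b=cv2.boxPoints(r)/1000
    e=[b[1]-b[0],b[2]-b[1]]; e.sort(key=np.linalg.norm); u=e[1]/np.linalg.norm(e[1])
    if u[0]<0:u=-u
    return np.array(r[0])/1000,np.degrees(np.arctan2(u[1],u[0])),[round(float(np.linalg.norm(k)),3) for k in e],P
E
python3 - <<'E'
from look import *
snap("wrist","w1")
T=np.array(env.calibration("wrist")["cam_to_world"]); print(T.round(3))
for q in ["board","pin_straight","pin_bowed"]:
    for d in env.trace("wrist",q)[:3]:
        if d["p"]<.2: continue
        c,a,e,P=pin_axis(d["pixels"],"wrist",.018 if q=="board" else .039)
        print(q,round(d["p"],2),np.round(d["location"]),c.round(4),round(a,1),e)
s=env.sense(); print(s["t"],s["position"],s["tcp_rot"],s["qpos"])
E
```

```text
[[-0.339  0.903  0.265  0.477]
 [ 0.941  0.326  0.095 -0.06 ]
 [-0.001  0.281 -0.96   0.486]
 [ 0.     0.     0.     1.   ]]Traceback (most recent call last):
  File "<stdin>", line 7, in <module>
  File "look.py", line 4, in pin_axis
    ys,xs=np.nonzero(mask); P=np.array([at(cam,(x,y),z)[:2] for x,y in zip(xs,ys)])
                                        ~~^^^^^^^^^^^^^
  File "h.py", line 11, in at
    o,d=ray(cam,px); return o+d*(z-o[2])/d[2]
        ~~~^^^^^^^^
  File "h.py", line 4, in ray
    c=env.calibration(cam); T=np.array(c["cam_to_world"])
ValueError: time passes only in moves, steps and waits
```

View pics/w1.png

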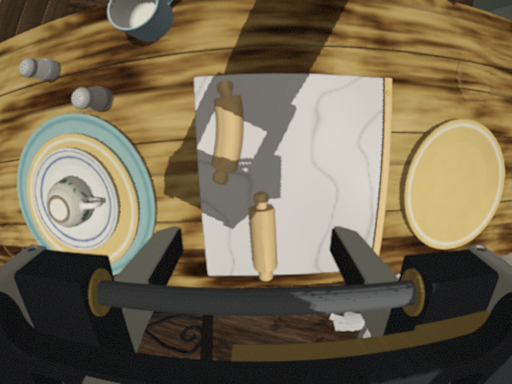

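The wrist view shows the whole board. The near pin is at about (228,132) and bulges towards the bar, so it looks bowed. The far pin at about (263,236) is straight. The stop bar is at column ~388 and the plate at (455,185).

```bash
cat > look.py <<'E'
from h import *
def proj(cam,P,z,c=None):
    c=c or env.calibration(cam); T=np.array(c["cam_to_world"]); P=np.asarray(P,float).reshape(-1,2)
    v=np.c_[(P[:,0]-c["cx"])/c["fx"],(P[:,1]-c["cy"])/c["fy"]]
    r=np.linalg.norm(v,axis=1)+1e-9
    d=np.c_[v*(np.sin(r)/r)[:,None],np.cos(r)] if cam=="wrist" else np.c_[v,np.ones(len(v))]
    d=d@T[:3,:3].T
    return T[:2,3]+d[:,:2]*((z-T[2,3])/d[:,2])[:,None]
def fit(mask,cam,z,c=None):
    ys,xs=np.nonzero(mask); P=proj(cam,np.c_[xs,ys],z,c)
    r=cv2.minAreaRect((P*1000).astype(np.float32)); b=cv2.boxPoints(r)/1000
    e=sorted([b[1]-b[0],b[2]-b[1]],key=np.linalg.norm); u=e[1]/np.linalg.norm(e[1])
    if u[0]<0:u=-u
    return np.array(r[0])/1000,np.degrees(np.arctan2(u[1],u[0])),[round(float(np.linalg.norm(k)),3) for k in e],P
def profile(P,c,a):
    u=np.array([np.cos(np.radians(a)),np.sin(np.radians(a))]); n=np.array([-u[1],u[0]]); Q=(P-c)@np.c_[u,n]*1000
    return [(s,round((Q[m,1].max()+Q[m,1].min())/2,1)) for s in range(-70,71,20) if (m:=abs(Q[:,0]-s)<6).any()]
E
python3 - <<'E'
from look import *
env.capture("wrist"); K=env.calibration("wrist")
for q in ["board","pin_straight","pin_bowed","plate"]:
    for d in env.trace("wrist",q)[:3]:
        if d["p"]<.2: continue
        c,a,e,P=fit(d["pixels"],"wrist",.018 if q=="board" else .012 if q=="plate" else .039,K)
        print(q,round(d["p"],2),np.round(d["location"]),c.round(4),round(a,1),e,profile(P,c,a) if "pin" in q else "")
B=proj("wrist",[(195,77),(392,78),(380,262),(207,275)],.018,K); print(B.round(4))
print("bar face",proj("wrist",[(386,78),(383,150),(375,255)],.02,K).round(4))
s=env.sense(); print(s["t"],s["position"],s["qpos"].round(2) if hasattr(s["qpos"],"round") else s["qpos"])
E
```

```text
board 0.78 [298. 167.] [0.5617 0.0447] 21.2 [0.326, 0.353] 
board 0.75 [453. 185.] [0.4564 0.3555] 86.4 [0.262, 0.263] 
pin_straight 0.63 [263. 238.] [0.6682 0.0246] 24.2 [0.041, 0.163] [(-70, np.float64(-0.5)), (-50, np.float64(0.3)), (-30, np.float64(0.2)), (-10, np.float64(-0.4)), (10, np.float64(-0.2)), (30, np.float64(0.0)), (50, np.float64(-0.2)), (70, np.float64(-0.7))]
pin_bowed 0.7 [226. 132.] [ 0.5249 -0.0854] 16.0 [0.048, 0.159] [(-70, np.float64(-8.2)), (-50, np.float64(-3.0)), (-30, np.float64(-0.5)), (-10, np.float64(2.3)), (10, np.float64(1.8)), (30, np.float64(0.5)), (50, np.float64(-2.5)), (70, np.float64(-7.8))]
plate 0.87 [454. 187.] [0.4562 0.3619] -44.4 [0.265, 0.267] 
[[ 0.4584 -0.1647]
 [ 0.3404  0.1332]
 [ 0.6518  0.2593]
 [ 0.7828 -0.0422]]
bar face [[0.346  0.1222]
 [0.4598 0.1635]
 [0.6406 0.2398]]
2.425 [ 0.54916677 -0.02872423  0.33404282] [-0.1  -0.17  1.56  0.    1.75 -2.02]
```

{"api": "send_rows", "payload": {"deltas": [[-0.016,-0.051,-0.06,0,0,0.016],[-0.016,-0.051,-0.12,0,0,0.016],[-0.016,-0.051,-0.18,0,0,0.016],[-0.016,-0.051,-0.22,0,0,0.016],[-0.016,-0.051,-0.22,0,0,0.016]]}}

```text
t: 3.05
position: [0.5318, -0.0797, 0.1111]
tcp_rot: [-0.002, -0.187, 0.982, 0.001]
ft_force: [-1.2, 1.1, 1.2]
opening: 0.0929
finger_force: 0.0
```

Run:
```python
from look import *
snap("wrist","w2"); K=env.calibration("wrist")
for q in ["pin_bowed","pin_straight"]:
    for d in env.trace("wrist",q)[:3]:
        if d["p"]<.2: continue
        c,a,e,P=fit(d["pixels"],"wrist",.039,K)
        print(q,round(d["p"],2),np.round(d["location"]),c.round(4),round(a,1),e)
s=env.sense(); print(s["t"],np.round(s["position"],4),np.round(s["ft_force"],1),s["tcp_rot"])
```

```text
pin_bowed 0.55 [247. 192.] [ 0.5298 -0.0871] 15.7 [0.048, 0.165]
pin_straight 0.89 [300. 329.] [0.6374 0.0089] -66.1 [0.042, 0.043]
3.2 [ 0.5346 -0.0806  0.1168] [-0.2  0.   0.8] [ 1.43458542e-03 -1.86551748e-01  9.82443916e-01 -5.82346365e-04]
```

View pics/w2.png

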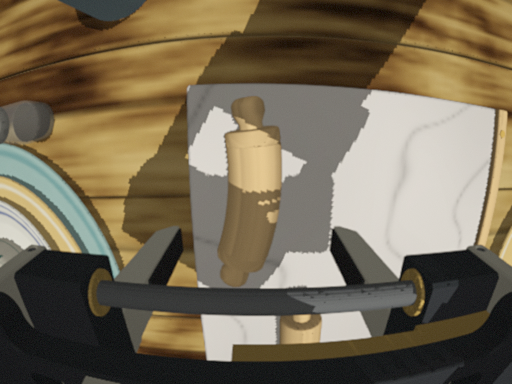

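The near pin sits centred between the fingers at (247,192) with its bulge towards the bar. The far pin's end is at (300,330). Next I lower astride the near pin and narrow the fingers.

{"api": "send_rows", "payload": {"deltas": [[0,0,-0.035,0,0,0],[0,0,-0.07,0,0,0],[0,0,-0.07,0,0,0]]}}

```text
t: 3.58
position: [0.5335, -0.0807, 0.0442]
tcp_rot: [-0.0, -0.186, 0.982, 0.0]
ft_force: [-0.3, 0.2, 0.1]
opening: 0.093
finger_force: 0.0
```

{"api": "send_rows", "payload": {"deltas": [[0,0,0,0,0,0],[0,0,0,0,0,0]], "gripper": -0.4, "force": 3}}

```text
t: 3.82
position: [0.5346, -0.0811, 0.0462]
tcp_rot: [0.001, -0.186, 0.983, -0.001]
ft_force: [-0.1, -0.2, -0.1]
opening: 0.0772
finger_force: 0.0
```

{"api": "send_rows", "payload": {"deltas": [[-0.003,0.007,0,0,0,0],[-0.006,0.015,0,0,0,0],[-0.009,0.023,0,0,0,0],[-0.012,0.031,0,0,0,0],[-0.015,0.039,0,0,0,0]]}}

```text
t: 4.45
position: [0.5183, -0.0413, 0.044]
tcp_rot: [-0.0, -0.186, 0.983, 0.0]
ft_force: [0.4, -0.7, 0.0]
opening: 0.0651
finger_force: 0.1
```

```bash
cat > chk.py <<'E'
import sys
from look import *
n=sys.argv[1]; cam=sys.argv[2] if len(sys.argv)>2 else "wrist"
snap(cam,n); K=env.calibration(cam)
C=np.array([.5617,.0447]); t=np.radians(21.2); R=np.array([[np.cos(t),np.sin(t)],[-np.sin(t),np.cos(t)]])
best=[]
for q in ["pin_bowed","pin_straight"]:
    for d in env.trace(cam,q)[:2]:
        if d["p"]<.25: continue
        c,a,e,P=fit(d["pixels"],cam,.039,K)
        print(q,round(d["p"],2),np.round(d["location"]),c.round(4),"yaw",round(a,1),"board",(R@(c-C)).round(4),e,[float(k[1]) for k in profile(P,c,a)])
s=env.sense(); p=np.array(s["position"]); print(round(s["t"],2),p.round(4),"board",(R@(p[:2]-C)).round(4),np.round(s["ft_force"],1),round(s["opening"],4))
E
python3 chk.py w3
```

```text
pin_bowed 0.79 [230. 198.] [ 0.5159 -0.0548] yaw 30.0 board [-0.0787 -0.0762] [0.044, 0.173] [1.3, -0.1, 0.8, 0.4, 0.0, -0.6, -4.6]
pin_straight 0.3 [28.  3.] [ 0.422  -0.2465] yaw -86.1 board [-0.2355 -0.221 ] [0.008, 0.058] [-2.0, 0.1, -0.6, -2.2]
4.6 [ 0.5184 -0.0415  0.0439] board [-0.0715 -0.0647] [-0.1 -1.2  0.5] 0.0652
```

View pics/w3.png

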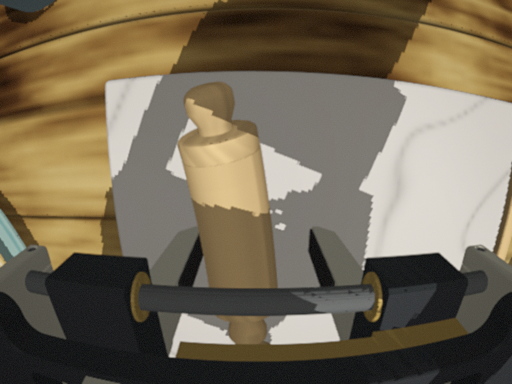

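The pin has yawed about 9° past square, with its upper end at (210,95) lagging. I'll centre on it, square it with a light 3 N pinch, and then push at mid-length.

{"api": "send_rows", "payload": {"deltas": [[-0.002,-0.013,0,0,0,0],[-0.002,-0.013,0,0,0,0]]}}

```text
t: 4.85
position: [0.5165, -0.0561, 0.0439]
tcp_rot: [-0.0, -0.186, 0.983, -0.0]
ft_force: [-0.7, -0.1, -0.7]
opening: 0.0651
finger_force: 0.0
```

{"api": "send_rows", "payload": {"deltas": [[0,0,0,0,0,0],[0,0,0,0,0,0],[0,0,0,0,0,0],[0,0,0,0,0,0]], "gripper": 0.3, "force": 3}}

```text
t: 5.35
position: [0.5166, -0.0549, 0.0439]
tcp_rot: [-0.0, -0.186, 0.983, -0.0]
ft_force: [-0.6, 0.3, -0.0]
opening: 0.043
finger_force: 2.9
```

{"api": "send_rows", "payload": {"deltas": [[0,0,0,0,0,0],[0,0,0,0,0,0]], "gripper": -0.2}}

```text
t: 5.6
position: [0.5166, -0.0549, 0.044]
tcp_rot: [-0.0, -0.186, 0.983, -0.0]
ft_force: [-1.5, -0.6, -0.3]
opening: 0.0548
finger_force: 0.0
```

```bash
python3 chk.py w4
```

```text
pin_bowed 0.82 [262. 201.] [ 0.5119 -0.0563] yaw 16.6 board [-0.0829 -0.0762] [0.043, 0.17] [-0.2, 0.0, -0.3, -0.0, -0.4, -0.4, -0.1]
5.75 [ 0.5166 -0.0549  0.044 ] board [-0.0781 -0.0766] [-0.2  0.2 -0.1] 0.0557
```

{"api": "send_rows", "payload": {"deltas": [[-0.005,0.007,0,0,0,0],[-0.009,0.015,0,0,0,0],[-0.012,0.023,0,0,0,0],[-0.015,0.031,0,0,0,0],[-0.018,0.039,0,0,0,0]]}}

```text
t: 6.38
position: [0.4984, -0.0153, 0.044]
tcp_rot: [0.0, -0.186, 0.983, -0.0]
ft_force: [-0.3, -0.1, 0.2]
opening: 0.0559
finger_force: 0.0
```

```bash
python3 chk.py w5; python3 chk.py t5 top
```

```text
pin_bowed 0.77 [258. 207.] [ 0.4956 -0.0179] yaw 18.9 board [-0.0843 -0.0344] [0.047, 0.164] [7.6, 1.9, -0.2, -1.9, -2.2, 0.2, 12.5, 4.8]
6.53 [ 0.4985 -0.0156  0.044 ] board [-0.0807 -0.0333] [-0.3  0.3 -0.1] 0.0558
pin_bowed 0.26 [327. 179.] [ 0.5366 -0.3194] yaw -43.4 board [-0.1551 -0.3304] [0.038, 0.068] [0.5, 0.0, 0.1, -0.5]
pin_straight 0.46 [362. 166.] [ 0.512  -0.4552] yaw -51.4 board [-0.2271 -0.4481] [0.044, 0.078] [1.7, 0.9, -0.1, -1.0]
6.67 [ 0.4986 -0.0161  0.044 ] board [-0.0808 -0.0339] [-0.2  0.2 -0.2] 0.0558
```

{"api": "send_rows", "payload": {"deltas": [[-0.006,0.009,0,0,0,0],[-0.01,0.018,0,0,0,0],[-0.014,0.028,0,0,0,0],[-0.018,0.038,0,0,0,0],[-0.022,0.048,0,0,0,0]]}}

```text
t: 7.3
position: [0.4763, 0.0328, 0.044]
tcp_rot: [0.0, -0.186, 0.983, -0.0]
ft_force: [0.2, -1.0, 1.1]
opening: 0.0559
finger_force: 0.8
```

```bash
python3 chk.py w6
```

```text
pin_bowed 0.86 [251. 208.] [0.4749 0.0275] yaw 20.7 board [-0.0872  0.0153] [0.047, 0.164] [7.5, 1.9, -0.9, -2.0, -1.6, 0.7, 6.6, 5.2]
pin_bowed 0.58 [212. 176.] [0.4788 0.0158] yaw -68.8 board [-0.0877  0.0031] [0.17, 0.287] [-1.1, -0.8, -0.5, -0.9, -0.5, -0.2, -36.1, -35.9]
7.45 [0.4763 0.0327 0.0439] board [-0.084   0.0196] [ 0.2 -0.4  0.2] 0.056
```

The bow faced back both before and after that stroke, so the pin probably slid instead of rolling, with pad friction holding it. I'll check by pushing with the finger also rising, so the pad helps the roll.

{"api": "send_rows", "payload": {"deltas": [[0.001,-0.003,0,0,0,0],[0,-0.003,-0.009,0,0,0],[0,-0.003,-0.009,0,0,0]]}}

```text
t: 7.82
position: [0.476, 0.0288, 0.0339]
tcp_rot: [-0.001, -0.186, 0.983, 0.0]
ft_force: [0.5, 1.0, 0.1]
opening: 0.0556
finger_force: 0.0
```

{"api": "send_rows", "payload": {"deltas": [[-0.002,0.005,0.003,0,0,0],[-0.006,0.015,0.014,0,0,0],[-0.009,0.023,0.024,0,0,0]]}}

```text
t: 8.2
position: [0.4675, 0.0529, 0.0602]
tcp_rot: [0.0, -0.186, 0.982, 0.0]
ft_force: [-0.2, -0.1, 0.3]
opening: 0.0556
finger_force: 0.0
```

```bash
python3 chk.py w7
```

```text
pin_bowed 0.58 [249. 204.] [0.4675 0.0464] yaw 21.6 board [-0.0872  0.0357] [0.046, 0.163] [5.4, 1.6, -0.1, -1.0, -1.1, 0.1, 5.2]
8.35 [0.4678 0.0527 0.0599] board [-0.0846  0.0414] [0.5 0.4 0.4] 0.0559
```

{"api": "send_rows", "payload": {"deltas": [[-0.004,0.011,0,0,0,0],[-0.008,0.022,0,0,0,0],[-0.01,0.028,0,0,0,0]]}}

```text
t: 8.72
position: [0.4571, 0.0809, 0.0587]
tcp_rot: [-0.0, -0.186, 0.982, 0.0]
ft_force: [0.7, 0.4, 0.3]
opening: 0.0561
finger_force: 0.0
```

```bash
python3 chk.py w8
```

```text
pin_bowed 0.91 [249. 201.] [0.4537 0.077 ] yaw 22.9 board [-0.089   0.0692] [0.045, 0.161] [-4.1, -1.6, 0.4, 1.1, 1.1, -0.5, -6.3]
8.88 [0.4574 0.0805 0.0589] board [-0.0843  0.0711] [0.  1.7 1.8] 0.056
```

View pics/w8.png

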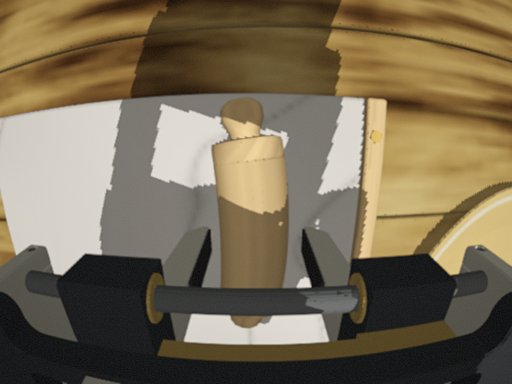

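The bow now faces the bar, so the pin rolled over the top. It sits at (249,201), and the stop bar is at column ~370. I'll continue with the same assisted stroke.

{"api": "send_rows", "payload": {"deltas": [[0.001,-0.004,0,0,0,0],[0.001,-0.004,-0.023,0,0,0],[0.001,-0.004,-0.023,0,0,0]]}}

```text
t: 9.25
position: [0.4578, 0.0755, 0.0347]
tcp_rot: [-0.001, -0.186, 0.983, 0.0]
ft_force: [0.3, -0.4, -0.0]
opening: 0.0557
finger_force: 0.1
```

{"api": "send_rows", "payload": {"deltas": [[-0.003,0.005,0.003,0,0,0],[-0.007,0.015,0.013,0,0,0],[-0.011,0.025,0.021,0,0,0]]}}

```text
t: 9.62
position: [0.4477, 0.1019, 0.0585]
tcp_rot: [0.001, -0.186, 0.983, 0.0]
ft_force: [0.0, -0.4, -0.4]
opening: 0.0558
finger_force: 0.0
```

```bash
python3 chk.py w9
```

```text
pin_bowed 0.61 [248. 202.] [0.4478 0.0993] yaw 22.8 board [-0.0865  0.0921] [0.047, 0.167] [-7.0, -1.4, 1.0, 2.3, 1.7, -0.9, -8.2]
9.78 [0.4478 0.1018 0.0579] board [-0.0856  0.0944] [ 0.1  0.4 -0.3] 0.0559
```

The pin has settled with its bow forward, about 36 mm short of the bar. From here it would reach the bar on its unstable bow-down side. I'll pinch it, slide it back 30 mm, and then roll a half turn (66 mm) so it arrives lying flat.

{"api": "send_rows", "payload": {"deltas": [[0,0,-0.014,0,0,0],[0,0,-0.014,0,0,0],[0,0,-0.014,0,0,0]], "gripper": 0.3, "force": 4}}

```text
t: 10.15
position: [0.4473, 0.1008, 0.0424]
tcp_rot: [-0.001, -0.186, 0.983, 0.0]
ft_force: [0.0, -0.2, -1.5]
opening: 0.0417
finger_force: 4.0
```

{"api": "send_rows", "payload": {"deltas": [[0.003,-0.007,0,0,0,0],[0.006,-0.015,0,0,0,0],[0.009,-0.023,0,0,0,0],[0.012,-0.03,0,0,0,0],[0.012,-0.03,0,0,0,0]]}}

```text
t: 10.78
position: [0.4598, 0.0705, 0.043]
tcp_rot: [-0.0, -0.186, 0.983, -0.0]
ft_force: [0.1, 0.4, -2.3]
opening: 0.0422
finger_force: 4.0
```

{"api": "send_rows", "payload": {"deltas": [[0,0,0,0,0,0],[0,0,0,0,0,0]], "gripper": -0.2}}

```text
t: 11.02
position: [0.4596, 0.0712, 0.0431]
tcp_rot: [0.0, -0.186, 0.982, 0.0]
ft_force: [1.3, 0.2, -0.1]
opening: 0.0544
finger_force: 0.0
```

```bash
python3 chk.py w10
```

```text
pin_bowed 0.93 [243. 209.] [0.4594 0.0651] yaw 22.6 board [-0.088  0.056] [0.047, 0.161] [-7.9, -2.2, 0.6, 2.2, 2.3, 1.2, -3.6, -3.6]
11.18 [0.4596 0.0712 0.0431] board [-0.0856  0.0616] [-0.2 -0.1 -0.5] 0.056
```

{"api": "send_rows", "payload": {"deltas": [[0,0,-0.008,0,0,0],[-0.003,0.007,-0.006,0,0,0],[-0.007,0.017,0.004,0,0,0],[-0.011,0.027,0.013,0,0,0],[-0.013,0.035,0.015,0,0,0]]}}

```text
t: 11.8
position: [0.4468, 0.107, 0.0593]
tcp_rot: [0.001, -0.186, 0.982, -0.0]
ft_force: [0.1, -1.4, 2.0]
opening: 0.0556
finger_force: 1.0
```

{"api": "send_rows", "payload": {"deltas": [[-0.003,0.008,0,0,0,0],[-0.005,0.013,0,0,0,0]]}}

```text
t: 12.05
position: [0.4412, 0.1196, 0.0577]
tcp_rot: [-0.0, -0.186, 0.982, 0.0]
ft_force: [0.1, 0.5, -0.2]
opening: 0.0557
finger_force: 0.0
```

```bash
python3 chk.py w11
```

```text
pin_bowed 0.94 [264. 203.] [0.441  0.1219] yaw 20.8 board [-0.0847  0.1156] [0.046, 0.17] [1.7, 0.9, -1.0, -2.0, -1.4, 1.0, 7.1]
pin_straight 0.3 [465. 231.] [0.3823 0.2733] yaw -68.8 board [-0.0846  0.278 ] [0.073, 0.139] [31.3, 5.6, -7.8, -12.2, 1.8, -0.5, 0.4, 9.4]
12.2 [0.4413 0.1193 0.0577] board [-0.0853  0.113 ] [0.5 0.6 0.2] 0.0557
```

{"api": "send_rows", "payload": {"deltas": [[0,0,0.05,0,0,0],[0,0,0.1,0,0,0],[0,0,0.14,0,0,0],[0,0,0.14,0,0,0],[0,0,0.14,0,0,0]], "gripper": -1}}

```text
t: 12.82
position: [0.4414, 0.1188, 0.197]
tcp_rot: [-0.0, -0.186, 0.983, -0.0]
ft_force: [-0.0, 0.5, -0.8]
opening: 0.0926
finger_force: 0.0
```

```bash
python3 chk.py w12
```

```text
pin_bowed 0.84 [269. 176.] [0.4335 0.1274] yaw 20.4 board [-0.0896  0.1235] [0.047, 0.16] [7.4, 2.3, 0.0, -1.9, -2.5, -0.3, 2.9, 8.1]
pin_straight 0.74 [146. 326.] [0.6674 0.0278] yaw 25.8 board [ 0.0924 -0.054 ] [0.035, 0.166] [-3.0, -15.0, 12.9, 4.5, -4.1]
12.97 [0.4412 0.1189 0.1966] board [-0.0855  0.1128] [-0.1  0.1 -0.2] 0.0932
```

View pics/w12.png

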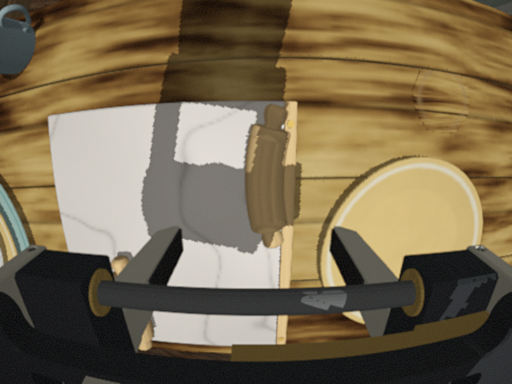

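The pin now lies bow-back next to the bar at (269,176), with the bar at columns ~285–297. A quick check of the bar line in this picture will tell me the gap.

Run:
```python
from look import *
C=np.array([.5617,.0447]); t=np.radians(21.2); R=np.array([[np.cos(t),np.sin(t)],[-np.sin(t),np.cos(t)]])
K=env.calibration("wrist"); im=cv2.imread("pics/w12.png")
for r in (106,112,260,300,330):
    row=im[r,255:310].astype(int); print(r,[int(b-rr) for b,_,rr in row[::3]])
P=[(297,102),(297,120),(292,300),(289,340)]
print("outer",((proj("wrist",P,.026,K)-C)@R.T).round(4))
P=[(288,106),(281,260),(279,300),(277,330)]
print("face",((proj("wrist",P,.020,K)-C)@R.T).round(4))
```

```text
106 [-10, -10, -9, -8, -45, -48, -54, -49, -40, -18, -49, -78, -82, -80, -67, -66, -64, -59, -63]
112 [-13, -10, -10, -36, -47, -50, -52, -53, -56, -52, -48, -75, -81, -80, -83, -91, -89, -90, -90]
260 [-12, -11, -12, -12, -12, -13, -12, -13, -10, -81, -81, -81, -81, -88, -89, -88, -87, -88, -87]
300 [1, 2, -1, 3, 3, 3, 2, 2, -1, 1, 2, 0, 0, 0, 0, -1, 1, 1, 1]
330 [-13, -12, -13, -12, -12, -12, -12, -33, -80, -81, -78, -87, -85, -85, -84, -79, -78, -78, -75]
outer [[-0.1728  0.1564]
 [-0.1531  0.1567]
 [ 0.0775  0.1613]
 [ 0.1535  0.162 ]]
face [[-0.1682  0.1473]
 [ 0.0185  0.1445]
 [ 0.0815  0.1444]
 [ 0.1377  0.144 ]]
```

Bowed pin is within about 2–3 mm of touching the bar. Now the far-lane pin.

{"api": "send_rows", "payload": {"deltas": [[0.056,-0.023,0,0,0,0],[0.112,-0.046,0,0,0,0],[0.17,-0.07,-0.03,0,0,0],[0.227,-0.094,-0.07,0,0,0],[0.227,-0.094,-0.08,0,0,0]]}}

```text
t: 13.6
position: [0.6695, 0.0236, 0.1139]
tcp_rot: [-0.002, -0.186, 0.983, 0.0]
ft_force: [-0.0, 0.4, -0.3]
opening: 0.0931
finger_force: 0.0
```

{"api": "send_rows", "payload": {"deltas": [[0,0,0,0,0,0]]}}

```text
t: 13.72
position: [0.6679, 0.0246, 0.1147]
tcp_rot: [-0.002, -0.186, 0.983, 0.0]
ft_force: [-0.6, 0.5, 1.2]
opening: 0.093
finger_force: 0.0
```

```bash
python3 chk.py w13
```

```text
pin_bowed 0.81 [460.  42.] [0.459  0.1412] yaw 25.6 board [-0.0609  0.1271] [0.056, 0.1] [15.2, -0.3, -1.1, -0.5, -2.3, 4.5]
pin_bowed 0.46 [307. 121.] [0.5947 0.0526] yaw -68.1 board [ 0.0336 -0.0046] [0.259, 0.301] [-1.9, -8.7, 6.4, 8.0, 9.0, 9.6, -54.4, 9.3]
pin_straight 0.86 [252. 199.] [0.6682 0.0233] yaw 23.8 board [ 0.0915 -0.0585] [0.043, 0.158] [0.0, 0.2, 0.2, -0.4, -0.5, -0.2, 0.2, -0.6]
13.88 [0.6682 0.0255 0.119 ] board [ 0.0924 -0.0565] [-0.6 -0.1 -0.2] 0.0927
```

{"api": "send_rows", "payload": {"deltas": [[0,-0.001,-0.035,0,0,0],[0,-0.001,-0.072,0,0,0],[0,-0.001,-0.072,0,0,0]]}}

```text
t: 14.25
position: [0.667, 0.0245, 0.0448]
tcp_rot: [-0.001, -0.186, 0.982, 0.0]
ft_force: [-0.5, 0.0, 0.4]
opening: 0.0931
finger_force: 0.0
```

{"api": "send_rows", "payload": {"deltas": [[0,0,0,0,0,0],[0,0,0,0,0,0],[0,0,0,0,0,0],[0,0,0,0,0,0],[0,0,0,0,0,0]], "gripper": 0.3, "force": 3}}

```text
t: 14.88
position: [0.6686, 0.024, 0.0461]
tcp_rot: [0.0, -0.186, 0.983, -0.0]
ft_force: [0.0, 0.2, 0.2]
opening: 0.0476
finger_force: 0.0
```

{"api": "send_rows", "payload": {"deltas": [[0,0,0,0,0,0],[0,0,0,0,0,0],[0,0,0,0,0,0]], "gripper": -0.2}}

```text
t: 15.25
position: [0.6686, 0.0241, 0.046]
tcp_rot: [-0.0, -0.186, 0.983, -0.0]
ft_force: [0.2, 0.2, 0.4]
opening: 0.0559
finger_force: 0.0
```

```bash
python3 chk.py w14
```

```text
pin_bowed 0.75 [500.  31.] [0.4759 0.1256] yaw 16.6 board [-0.0507  0.1064] [0.032, 0.074] [0.4, -0.2, 1.5, 13.6]
pin_straight 0.66 [251. 211.] [0.67   0.0237] yaw 23.8 board [ 0.0934 -0.0588] [0.042, 0.162] [-0.4, 0.0, -0.1, -0.3, -0.3, -0.0, -0.5, -0.1]
15.4 [0.6686 0.0241 0.046 ] board [ 0.0922 -0.0579] [-0.4  0.2  0.2] 0.056
```

{"api": "send_rows", "payload": {"deltas": [[0,0,0,0,0,0],[0,0,0,0,0,0],[0,0,0,0,0,0],[0,0,0,0,0,0]], "gripper": 0.3}}

```text
t: 15.9
position: [0.6686, 0.0241, 0.0459]
tcp_rot: [-0.0, -0.186, 0.983, -0.0]
ft_force: [-0.2, -1.2, 0.0]
opening: 0.0425
finger_force: 3.0
```

{"api": "send_rows", "payload": {"deltas": [[0,0,0,0,0,0],[0,0,0,0,0,0]], "gripper": -0.2}}

```text
t: 16.15
position: [0.6686, 0.024, 0.046]
tcp_rot: [0.0, -0.186, 0.983, 0.0]
ft_force: [-0.1, -0.4, -0.4]
opening: 0.0546
finger_force: 0.0
```

{"api": "send_rows", "payload": {"deltas": [[-0.003,0.008,0,0,0,0],[-0.007,0.018,0,0,0,0],[-0.011,0.028,0,0,0,0],[-0.015,0.038,0,0,0,0],[-0.018,0.047,0,0,0,0]]}}

```text
t: 16.77
position: [0.6503, 0.0719, 0.046]
tcp_rot: [0.0, -0.186, 0.982, -0.0]
ft_force: [0.3, -0.9, 0.5]
opening: 0.0556
finger_force: 0.0
```

```bash
python3 chk.py w15
```

```text
pin_bowed 0.59 [470.  35.] [0.476  0.1526] yaw -52.5 board [-0.0409  0.1315] [0.059, 0.06] [-12.7, 0.1, -0.1, -12.3]
pin_bowed 0.42 [273. 120.] [0.6022 0.0607] yaw -69.0 board [0.0436 0.0002] [0.225, 0.289] [-21.1, -17.3, 9.1, 10.1, -51.0, 10.1, 9.3, -17.1]
pin_straight 0.64 [243. 210.] [0.652 0.066] yaw 23.4 board [ 0.0919 -0.0128] [0.042, 0.164] [0.5, -0.1, -0.1, 0.1, -0.0, 0.1, 0.1, -0.2]
16.93 [0.6505 0.0715 0.046 ] board [ 0.0925 -0.0071] [-0.3 -0.3 -0.6] 0.0553
```

{"api": "send_rows", "payload": {"deltas": [[-0.004,0.009,0,0,0,0],[-0.007,0.018,0,0,0,0],[-0.011,0.028,0,0,0,0],[-0.015,0.038,0,0,0,0],[-0.018,0.047,0,0,0,0]]}}

```text
t: 17.55
position: [0.6322, 0.1189, 0.046]
tcp_rot: [-0.0, -0.186, 0.982, 0.0]
ft_force: [-0.2, -0.2, 1.8]
opening: 0.056
finger_force: 0.0
```

{"api": "send_rows", "payload": {"deltas": [[-0.004,0.009,0,0,0,0],[-0.007,0.018,0,0,0,0],[-0.011,0.028,0,0,0,0],[-0.014,0.036,0,0,0,0],[-0.016,0.042,0,0,0,0]]}}

```text
t: 18.18
position: [0.6164, 0.1606, 0.046]
tcp_rot: [-0.0, -0.186, 0.982, -0.0]
ft_force: [-0.3, 0.5, 0.4]
opening: 0.0554
finger_force: 0.0
```

```bash
python3 chk.py w16
```

```text
pin_bowed 0.85 [332.  22.] [0.4872 0.1535] yaw -62.5 board [-0.0301  0.1283] [0.039, 0.045] [-0.3, 0.1]
pin_straight 0.85 [248. 204.] [0.614  0.1556] yaw 23.5 board [0.0889 0.0845] [0.043, 0.165] [0.1, -0.2, -0.2, -0.2, 0.2, -0.2, 0.1]
18.32 [0.6165 0.1603 0.046 ] board [0.0929 0.0879] [ 0.9 -0.2  0.2] 0.0558
```

{"api": "send_rows", "payload": {"deltas": [[-0.004,0.009,0,0,0,0],[-0.007,0.018,0,0,0,0],[-0.01,0.026,0,0,0,0],[-0.012,0.032,0,0,0,0],[-0.014,0.036,0,0,0,0]]}}

```text
t: 18.95
position: [0.6024, 0.1965, 0.0459]
tcp_rot: [-0.0, -0.186, 0.982, -0.0]
ft_force: [0.8, 0.1, -0.4]
opening: 0.0558
finger_force: 0.0
```

{"api": "send_rows", "payload": {"deltas": [[-0.001,0.003,0,0,0,0],[-0.002,0.005,0,0,0,0],[-0.002,0.006,0,0,0,0]]}}

```text
t: 19.32
position: [0.6006, 0.2019, 0.046]
tcp_rot: [-0.0, -0.186, 0.983, -0.0]
ft_force: [0.0, -1.6, 0.9]
opening: 0.0555
finger_force: 0.6
```

```bash
python3 chk.py w17
```

```text
pin_bowed 0.83 [249.  23.] [0.4893 0.1512] yaw -69.7 board [-0.029   0.1255] [0.036, 0.044] [0.1, -0.9]
pin_straight 0.73 [243. 202.] [0.5984 0.1934] yaw 23.1 board [0.088  0.1254] [0.043, 0.166] [0.7, 0.2, -0.0, 0.1, -0.2, 0.0, -0.4]
19.48 [0.6006 0.2019 0.0459] board [0.0931 0.1325] [-0.3 -1.8 -0.6] 0.0561
```

Steady 1.6–1.8 N against the finger means the pin touches the bar. I'll back off, rise and look.

{"api": "send_rows", "payload": {"deltas": [[0.001,-0.003,0,0,0,0],[0.002,-0.005,0,0,0,0]]}}

```text
t: 19.73
position: [0.6027, 0.1968, 0.046]
tcp_rot: [0.0, -0.186, 0.983, 0.0]
ft_force: [-0.4, -0.3, -0.4]
opening: 0.0563
finger_force: 0.0
```

{"api": "send_rows", "payload": {"deltas": [[0,0,0.04,0,0,0],[-0.02,-0.03,0.1,0,0,0],[-0.07,-0.06,0.16,0,0,0],[-0.1,-0.06,0.22,0,0,0],[-0.1,-0.06,0.22,0,0,0]], "gripper": -1}}

```text
t: 20.35
position: [0.5018, 0.1365, 0.2695]
tcp_rot: [0.002, -0.186, 0.983, 0.0]
ft_force: [0.7, 0.5, -0.8]
opening: 0.0925
finger_force: 0.0
```

```bash
python3 chk.py w18
python3 - <<'E'
from look import *
env.capture("wrist"); K=env.calibration("wrist")
for d in env.trace("wrist","plate")[:1]:
    c,a,e,P=fit(d["pixels"],"wrist",.012,K); print("plate",d["p"],c.round(4),e)
E
```

```text
pin_bowed 0.78 [270. 117.] [0.433  0.1279] yaw 20.6 board [-0.0899  0.1242] [0.045, 0.162] [7.0, 1.7, -0.6, -2.1, -2.3, -0.6, 1.8, 7.5]
pin_straight 0.75 [268. 237.] [0.5952 0.1905] yaw 23.4 board [0.0839 0.1238] [0.042, 0.161] [2.2, 0.4, 0.8, 1.0, 0.6, 1.0, -0.0, -0.2]
20.5 [0.5027 0.1369 0.2675] board [-0.0216  0.1073] [ 0.4  0.3 -0.9] 0.0931
plate 0.76 [0.448  0.3591] [0.249, 0.27]
```

View pics/w18.png

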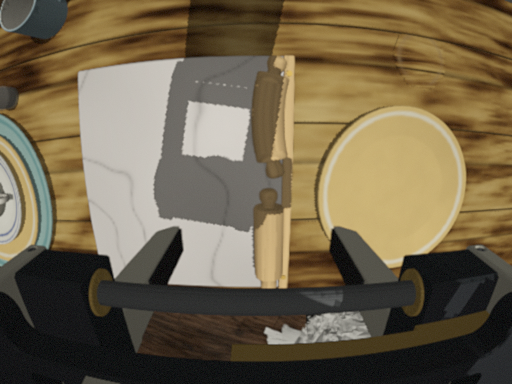

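Both pins lie at the stop bar: bowed at (270,117) with its bow turned back, straight at (268,237). Now I'll grasp the bowed one at mid-length, with the tips just above the bar's top.

{"api": "send_rows", "payload": {"deltas": [[-0.035,-0.006,-0.05,0,0,0],[-0.069,-0.012,-0.1,0,0,0],[-0.069,-0.012,-0.155,0,0,0],[-0.069,-0.012,-0.19,0,0,0],[-0.069,-0.012,-0.19,0,0,0]]}}

```text
t: 21.22
position: [0.4319, 0.1247, 0.0725]
tcp_rot: [-0.003, -0.186, 0.983, -0.0]
ft_force: [-0.3, -0.3, 0.6]
opening: 0.0932
finger_force: 0.0
```

{"api": "send_rows", "payload": {"deltas": [[0,0,-0.02,0,0,0],[0,0,-0.033,0,0,0],[0,0,-0.033,0,0,0]]}}

```text
t: 21.6
position: [0.4335, 0.125, 0.0428]
tcp_rot: [-0.001, -0.186, 0.983, -0.0]
ft_force: [0.1, 0.2, -0.1]
opening: 0.0932
finger_force: 0.0
```

```bash
python3 chk.py w19
```

```text
pin_bowed 0.84 [263. 216.] [0.4328 0.1272] yaw 20.9 board [-0.0903  0.1235] [0.048, 0.157] [8.5, 2.4, 0.2, -2.4, -2.3, -1.5, 2.9, 2.4]
21.75 [0.434  0.1251 0.0438] board [-0.0899  0.1212] [-0.7 -0.9  0.5] 0.0927
```

{"api": "send_rows", "payload": {"deltas": [[0,0,0,0,0,0],[0,0,0,0,0,0],[0,0,0,0,0,0],[0,0,0,0,0,0],[0,0,0,0,0,0]], "gripper": 1, "force": 15}}

```text
t: 22.38
position: [0.4336, 0.125, 0.043]
tcp_rot: [-0.0, -0.186, 0.983, -0.0]
ft_force: [0.2, -0.2, -0.3]
opening: 0.0475
finger_force: 0.0
```

{"api": "send_rows", "payload": {"deltas": [[0,0,0,0,0,0],[0,0,0,0,0,0],[0,0,0,0,0,0],[0,0,0,0,0,0]]}}

```text
t: 22.88
position: [0.4336, 0.1251, 0.0429]
tcp_rot: [-0.0, -0.186, 0.983, 0.0]
ft_force: [-0.1, -0.6, -0.1]
opening: 0.0415
finger_force: 15.0
```

{"api": "send_rows", "payload": {"deltas": [[0,0,0.01,0,0,0],[0,0,0.025,0,0,0],[0,0,0.05,0,0,0],[0,0,0.08,0,0,0],[0,0,0.08,0,0,0]]}}

```text
t: 23.5
position: [0.4346, 0.1253, 0.1259]
tcp_rot: [0.002, -0.186, 0.983, 0.0]
ft_force: [-0.0, -0.1, -1.4]
opening: 0.0415
finger_force: 15.0
```

```bash
python3 chk.py w20
python3 - <<'E'
from look import *
a=cv2.imread("pics/w20.png"); b=snap("side","s20")[:,:,::-1]
cv2.imwrite("pics/c20.png",cv2.resize(np.hstack([a,b]),(800,300)))
K=env.calibration("top"); env.capture("top")
for d in env.trace("top","plate")[:1]:
    c,_,e,P=fit(d["pixels"],"top",.015,K); print("plate top",d["p"],c.round(4),e)
E
```

```text
pin_bowed 0.84 [264. 213.] [0.4708 0.1436] yaw 21.0 board [-0.0489  0.125 ] [0.074, 0.241] [3.6, 0.4, -1.6, -3.2, -3.7, -3.4, -29.3]
23.65 [0.4332 0.125  0.1223] board [-0.0907  0.1213] [-0.  -0.2 -2.2] 0.0413
plate top 0.66 [0.4593 0.3579] [0.264, 0.265]
```

View pics/c20.png

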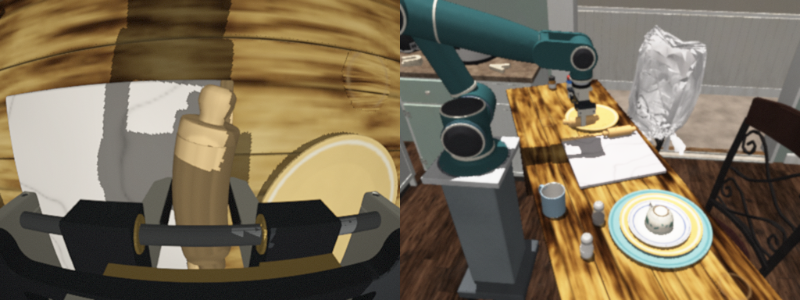

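The pin is held firmly (15 N, weight felt on the wrist); in the left half it hangs level between the fingers. The plate is at about (0.457, 0.359). I'll carry the pin over.

{"api": "send_rows", "payload": {"deltas": [[0.003,0.03,0,0,0,0],[0.009,0.085,0,0,0,0],[0.015,0.14,0,0,0,0],[0.021,0.195,0,0,0,0],[0.024,0.231,0,0,0,0]]}}

```text
t: 24.42
position: [0.4572, 0.3582, 0.1219]
tcp_rot: [-0.001, -0.187, 0.982, -0.0]
ft_force: [0.9, -0.4, -1.7]
opening: 0.0414
finger_force: 15.0
```

{"api": "send_rows", "payload": {"deltas": [[0,0,-0.02,0,0,0],[0,0,-0.045,0,0,0],[0,0,-0.065,0,0,0],[0,0,-0.078,0,0,0],[0,0,-0.083,0,0,0]]}}

```text
t: 25.05
position: [0.4575, 0.3556, 0.0392]
tcp_rot: [-0.0, -0.186, 0.983, -0.0]
ft_force: [0.1, 0.0, -1.2]
opening: 0.0416
finger_force: 15.0
```

```bash
python3 chk.py w21
python3 - <<'E'
from look import *
K=env.calibration("top"); env.capture("top")
for cam in ("top","wrist"):
    for d in env.trace(cam,"plate")[:1]:
        c,_,e,P=fit(d["pixels"],cam,.015,env.calibration(cam)); print("plate",cam,d["p"],c.round(4),e)
E
```

```text
pin_bowed 0.93 [265. 215.] [0.4546 0.3574] yaw 21.0 board [0.0132 0.3303] [0.047, 0.154] [8.1, 2.3, -0.1, -2.5, -2.6, -1.6, 2.9, 2.8]
pin_straight 0.57 [  6. 246.] [0.5381 0.1835] yaw -3.3 board [0.0282 0.1379] [0.026, 0.047] [0.2, -5.3]
25.2 [0.4578 0.3561 0.0404] board [0.0158 0.3279] [ 0.4  0.4 -1.4] 0.0419
plate top 0.64 [0.4369 0.4039] [0.176, 0.212]
plate wrist 0.75 [0.4461 0.3478] [0.24, 0.257]
```

{"api": "send_rows", "payload": {"deltas": [[0,0,-0.002,0,0,0],[0,0,-0.004,0,0,0],[0,0,-0.005,0,0,0],[0,0,-0.005,0,0,0]]}}

```text
t: 25.85
position: [0.4575, 0.356, 0.0348]
tcp_rot: [-0.0, -0.186, 0.983, -0.0]
ft_force: [0.0, -0.7, -0.9]
opening: 0.0415
finger_force: 15.0
```

{"api": "send_rows", "payload": {"deltas": [[0,0,-0.001,0,0,0],[0,0,-0.001,0,0,0]]}}

```text
t: 26.1
position: [0.4576, 0.356, 0.0339]
tcp_rot: [-0.0, -0.186, 0.983, -0.0]
ft_force: [0.2, -1.0, -1.4]
opening: 0.0417
finger_force: 15.0
```

{"api": "send_rows", "payload": {"deltas": [[0,0,-0.001,0,0,0],[0,0,-0.001,0,0,0]]}}

```text
t: 26.35
position: [0.4575, 0.356, 0.0328]
tcp_rot: [-0.0, -0.186, 0.983, -0.0]
ft_force: [-0.1, -0.1, -0.3]
opening: 0.0412
finger_force: 15.0
```

{"api": "send_rows", "payload": {"deltas": [[0,0,-0.001,0,0,0],[0,0,-0.001,0,0,0]]}}

```text
t: 26.6
position: [0.4576, 0.3561, 0.032]
tcp_rot: [0.0, -0.186, 0.983, 0.0]
ft_force: [-0.0, 0.6, -1.1]
opening: 0.0418
finger_force: 15.0
```

{"api": "send_rows", "payload": {"deltas": [[0,0,-0.001,0,0,0],[0,0,-0.001,0,0,0]]}}

```text
t: 26.85
position: [0.4578, 0.3562, 0.0318]
tcp_rot: [0.0, -0.186, 0.983, 0.0]
ft_force: [-3.0, -3.1, 7.8]
opening: 0.0413
finger_force: 15.0
```

{"api": "send_rows", "payload": {"deltas": [[0,0,-0.001,0,0,0],[0,0,-0.001,0,0,0]]}}

```text
t: 27.1
position: [0.458, 0.3563, 0.0315]
tcp_rot: [0.001, -0.186, 0.983, 0.0]
ft_force: [-4.9, -4.8, 15.2]
opening: 0.0415
finger_force: 15.0
```

Contact at z ≈ 0.032. I'll ease the pressure off and release.

{"api": "send_rows", "payload": {"deltas": [[0,0,0.0015,0,0,0],[0,0,0.0015,0,0,0],[0,0,0.0015,0,0,0]], "force": 4}}

```text
t: 27.48
position: [0.4576, 0.3561, 0.0314]
tcp_rot: [-0.0, -0.186, 0.983, -0.0]
ft_force: [-1.2, -0.4, 1.5]
opening: 0.0417
finger_force: 4.0
```

{"api": "send_rows", "payload": {"deltas": [[0,0,0,0,0,0],[0,0,0,0,0,0],[0,0,0,0,0,0],[0,0,0,0,0,0]], "gripper": -0.3}}

```text
t: 27.98
position: [0.4576, 0.3561, 0.0315]
tcp_rot: [-0.0, -0.186, 0.983, -0.0]
ft_force: [-0.5, 0.3, -0.0]
opening: 0.0604
finger_force: 0.0
```

```bash
python3 chk.py w22
```

```text
pin_bowed 0.79 [268. 214.] [0.4502 0.3583] yaw 20.9 board [0.0094 0.3327] [0.045, 0.147] [6.7, 2.3, 0.3, -2.0, -2.3, -1.1, 3.4, 4.0]
pin_straight 0.83 [  4. 253.] [0.5347 0.1884] yaw -3.8 board [0.0268 0.1438] [0.019, 0.036] [0.0, -4.8]
28.12 [0.4576 0.356  0.0314] board [0.0155 0.3279] [ 0.1 -0.4  1.3] 0.0607
```

Released, and the pin stayed put. Now I'll rise straight up and look.

{"api": "send_rows", "payload": {"deltas": [[0,0,0.03,0,0,0],[0,0,0.08,0,0,0],[0,0,0.14,0,0,0],[-0.03,-0.08,0.2,0,0,0],[-0.03,-0.12,0.24,0,0,0]]}}

```text
t: 28.75
position: [0.4309, 0.2608, 0.2496]
tcp_rot: [-0.0, -0.187, 0.982, -0.0]
ft_force: [1.7, 0.2, 0.4]
opening: 0.0604
finger_force: 0.0
```

```bash
python3 chk.py w23
python3 - <<'E'
from look import *
a=cv2.imread("pics/w23.png"); b=snap("side","s23")[:,:,::-1]
cv2.imwrite("pics/c23.png",cv2.resize(np.hstack([a,b]),(800,300)))
env.capture("wrist")
for d in env.trace("wrist","plate")[:2]:
    c,_,e,P=fit(d["pixels"],"wrist",.015,env.calibration("wrist")); print("plate",d["p"],c.round(4),e)
for d in env.trace("wrist","pin_bowed")[:1]: print("pin",fit(d["pixels"],"wrist",.029,env.calibration("wrist"))[:3])
E
```

```text
pin_bowed 0.63 [321. 198.] [0.4412 0.3496] yaw 17.4 board [-0.0021  0.3278] [0.045, 0.124] [5.5, 1.2, -0.2, -0.6, 1.0, -14.5]
pin_bowed 0.55 [163. 234.] [0.5676 0.173 ] yaw 13.7 board [0.0519 0.1175] [0.043, 0.093] [-0.7, 0.4, -0.0, -4.1, -9.3, -13.3]
pin_straight 0.84 [162. 232.] [0.5693 0.1694] yaw -0.0 board [0.0522 0.1135] [0.043, 0.093] [-4.4, -1.5, -0.3, -1.2, -0.9, 1.4]
28.9 [0.4323 0.2608 0.2513] board [-0.0425  0.2483] [ 0.3  0.4 -0.9] 0.0605
plate 0.79 [0.451  0.3505] [0.25, 0.265]
pin (array([0.43921768, 0.35304523]), np.float32(18.562654), [0.044, 0.126])
```

View pics/c23.png

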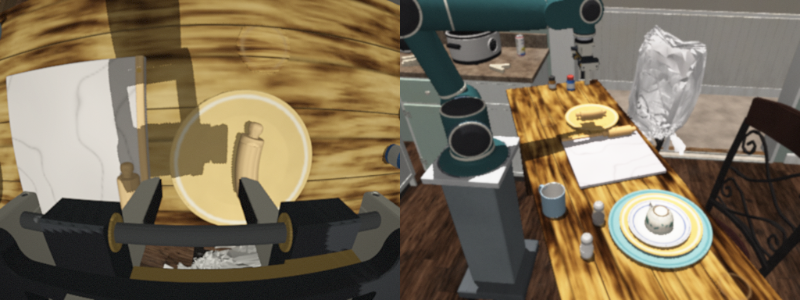

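The bowed pin lies in the middle of the plate at (247,155). The straight pin is still at the bar near (128,180), and the mug and shakers are untouched. Handing in.

```bash
python3 -c "
from rig import env
print(env.finish_job())"
```

```text
the job is handed in; nothing more can be done
None
```

The job is handed in: I moved the near-lane pin to the stop bar, then the far one; the straight pin lies at the bar and the bowed pin is in the middle of the plate, but the bowed pin probably slid about 50 mm of its run, and I pinched it and slid it back 30 mm once so it would arrive lying flat, about 2–3 mm short of the bar by my measurement.

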